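# Send a used piping nozzle through the splash flap into the soak bin

## Task

The piping nozzle on the soak bin's deck is sticky, so do not grip it or lift it off the deck: push the orange self-closing flap open with one finger and, while that finger keeps it open, push the nozzle along the deck and over the edge with the other finger so that it drops into the bin. The finger must have the flap open before the nozzle gets to the doorway, and the nozzle must not shove the flap. Then take the fingers out so that the flap closes fully, and leave the dessert cup, the ring cutter and the spare nozzle on the worktable where they stand.

Things in the scene. Friction and masses are not known exactly. Their poses are not given: they have to be found in the camera images.
- soak_bin: Fixed open-topped bin of smooth steel, 298 x 122 x 128 mm (x, y, z), no roof or lintel anywhere. Origin on the worktable under the doorway (plane x = 0, closed by the flap); x points the way the nozzle is pushed, y to the left of that. The +y wall (inner face y = +58 mm) runs along tub and deck, rim at z = 128 mm; the -y wall only along the tub, from x = -4 mm, with a 12 mm hinge post before it.
- deck_mid (a point): Centre of the bin's flat landing deck: x = -64, y = 0, z = 90 mm of the bin. Deck top at z = 90 mm, x = -132 to +4 mm, y = -62 to +62 mm. Along its +y side the nozzle's channel, 37 mm wide (y = 21 to 58 mm), between the fence (the +y wall) and a low round guide bar (6 mm thick, centre line y = 18 mm, x = -128 to -6 mm). Nothing else stands on it.
- deck_edge (a point): Point fixed to the bin on the deck's edge where the nozzle goes over: x = 4, y = 39.5, z = 90 mm of the bin.
- tub_floor (a point): Centre of the tub's inner floor: x = 83, y = 0, z = 6 mm of the bin. Inside of the tub: x = 4 (right below the deck's edge) to 163 mm, y = -58 to +58 mm; walls 3 mm thick, rims at z = 128 mm.
- flap (a joint): Orange upright flap, 4 mm thick, 108 mm long, z = 93 to 124 mm of the bin, on a vertical hinge at x = 0, y = -56 mm. 0 rad: closed, along +y across the doorway. Swings only into the tub (to +x), to 1.5 rad. A spring shuts it: 0.08 N m when closed plus 0.08 N m per rad (3 N to start it by a finger 30 mm from the hinge).
- flap_tip (a point): Middle of the flap's free edge, 108 mm from the hinge; moves with the flap.
- nozzle: The steel piping nozzle to push: a cone 33 mm across at the foot, 44 mm high, about 40 g, standing on its wide end in the deck's channel, 60 to 95 mm before the flap. Origin at the centre of its foot.
- dessert_cup: Bystander on the worktable: dessert cup with mousse, 70 mm wide, 34 mm high; origin under its centre.
- ring: Bystander on the worktable: round steel ring cutter, 63 mm wide, 37 mm high; origin under its centre.
- spare_nozzle: Bystander on the worktable: another piping nozzle, 27 mm across the foot, 44 mm high; origin at the centre of its foot.
Things that resemble listed ones, but are neither listed nor needed, are in the scene too. What is shaped like the nozzle but green is not meant.

How it is judged:
By the outcome, as a careful person would: the job done as asked, in the order asked, and still so for the second after the job is handed in, with the robot touching nothing.
It also fails if it takes over 45 s, if anything falls off the work surface, if the arm or the gripper's body presses on something with over 40 N, if the wrist force passes 120 N, or if a joint passes its speed limit or range.

## Robot

A 6-joint arm with a two-finger parallel gripper is mounted at the origin on a cart in front of the work surface, level with it; the furniture and walls round the work are solid. World frame = base frame: x ahead of the robot, y to its left, z up, the work surface at z = 0. Lengths are in m, angles in rad, forces in N, time in s.
With the tool pointing down it reaches from about 0.35 to 0.775 m from the base axis. Payload 7.3 kg.
Tool frame: the origin (TCP) lies at the very end of the fingers, on their centre line; the grasp point (between the pads) lies 19 mm behind it; z points along the fingers, y is the line along which they close (so a half turn about z gives the same grasp; the last joint's range is limited). The gripper opens to 92 mm and grips with 3 to 60 N. Pads are 19 mm wide; open, the fingers measure 130 mm over their backs; the gripper's body (75 mm by 190 mm) begins 47 mm behind the grasp point.
Start: joints at [1.11, 0.342, 1.524, -0, 1.275, -0.146], TCP at [0.163, 0.499, 0.227] pointing down, gripper open.
Joint ranges: [-2.53, 2.53], [-0.77, 2.02], [0.04, 2.7], [-1, 4.14], [0.28, 2.66], [-3.11, 3.11]. Speed limits (rad/s): [2.57, 2.57, 3.14, 3.14, 3.14, 3.14].

## Interface

Orientations are given as [roll, pitch, yaw] about the fixed x, y, z axes, in that order (R = Rz(yaw) Ry(pitch) Rx(roll)).
In Python, from cell import * gives the robot as it stands.
- The arm moves only by the tool step_arm, never from a script. Its argument "commands" is a list of rows, each a list of 7 numbers: the opening, from 0 (shut) to 1 (fully open), then the shift along the world's x, y, z in cm, then the turn, a rotation vector about the world's x, y, z in rad. A call has 1 to 5 rows; each row is the pose to reach, as a shift and turn from the pose commanded when the call began; what a row does not reach only later rows make up. A row lasts 1/12 s, in which the tool goes at most 41.7 mm and 7.16 degrees, less where a joint would pass 70% of its speed; a pose out of reach is approached as far as the arm can. A call with a gripper value outside its range is refused whole. The fingers move at their own pace and stop on an object; "grip_force" is the grip in N (left out, the last holds). Time passes only in rows, so rows that repeat a pose let the fingers close. It gives the time, the measured TCP pose, the force, the opening and the grip force at its end, in the units of the state.
- observe(): the state, without advancing time (a new reading comes with each control period).
- read_camera(name): name is "side" or "top"; returns the picture (384x512x3 uint8, red, green, blue); there is no depth.
- camera_model(name): a dict with "vfov" (degrees; the focal length in pixels is half the picture's height over the tangent of half this angle, whatever the lens; pixels are square), "cx", "cy" (the principal point, pixels), "world_to_cam" (4x4, takes a point from world to camera coordinates). Camera axes: x right, y up, looking along -z (the intrinsics and any distortion apply to the point x, -y, -z); pixel columns grow to the right and rows downward; lengths in m; the calibration is good to about 2 mm. A picture is of the moment at which its call begins. camera_model takes no time and is no camera call.
- hand_in(): hands the job in; it is judged then, once.
The state is a dict: "time": time; "qpos": joint angles; "qvel": joint speeds; "joint_efforts": joint torques, N m; "tool_pos": TCP position; "tool_rot": TCP orientation; "contact_force": force on the tool from outside, world axes, zero at the start; "torque": the same for the moment, N m; "opening": finger opening in m; "grip_force": force on a finger pad.
Only numpy, scipy, OpenCV 4.12 (cv2) and the standard library are available. Lean on these libraries where they do the work, as an engineer would, in place of code of your own. Each camera call takes 0.05 s, during which the arm holds its last target. There are 200 camera calls.

## Working session

There is one attempt and no reset: what is moved stays moved. The work goes in short steps, Python scripts to look and compute and a tool call to move; the robot and the scene stay as the last step left them, time stands still between calls to the robot, and variables do not carry over. Pictures are saved under pics/ and viewed, at most 10 in all, crops included, and the job is handed in when it is done.

Besides the shell and the picture viewer there is one more tool, called as name(argument=value, ...), one argument or row to a line, values as JSON. step_arm: Moves the arm, as the interface text tells. Its arguments: {"type":"object","properties":{"commands":{"type":"array"},"grip_force":{"type":"number"}},"required":["commands"]}

```bash
mkdir -p pics; python3 - <<'E'
from cell import *
import cv2,numpy as np
for n in ("top","side"):
    im=read_camera(n); cv2.imwrite(f"pics/{n}0.png",cv2.resize(im[:,:,::-1],(800,600),interpolation=cv2.INTER_CUBIC))
    cv2.imwrite(f"raw_{n}0.png",im[:,:,::-1])
    m=camera_model(n); print(n,{k:(np.round(v,4).tolist() if k=='world_to_cam' else v) for k,v in m.items()})
s=observe(); print(s)
E
```

```text
top {'vfov': 53.44332306184345, 'cx': 254.6179621655321, 'cy': 189.37472703330172, 'world_to_cam': [[0.0066, -0.9997, -0.0236, 0.0769], [0.9827, 0.0022, 0.1851, -0.5799], [-0.185, -0.0244, 0.9824, -0.8517], [0.0, 0.0, 0.0, 1.0]]}
side {'vfov': 48.60969168296409, 'cx': 256.2661364377953, 'cy': 200.0576992124883, 'world_to_cam': [[0.9436, -0.3309, -0.0105, -0.4846], [0.1574, 0.4203, 0.8936, -0.204], [-0.2913, -0.8449, 0.4487, -0.7813], [0.0, 0.0, 0.0, 1.0]]}
{'time': 0.1, 'qpos': array([ 1.11000135e+00,  3.42652526e-01,  1.52491480e+00,  5.95605383e-06,
        1.27539113e+00, -1.46031983e-01]), 'qvel': array([-0.00050682, -0.00369465, -0.0019705 , -0.00071335,  0.00071775,
        0.00060239]), 'joint_efforts': array([ 1.73279925e-03, -4.32006025e+01, -2.44696909e+01,  7.17579480e-02,
        5.25363476e-02, -9.31564756e-06]), 'tool_pos': array([0.16236783, 0.49888545, 0.22611706]), 'tool_rot': array([-3.14024222e+00, -2.04377050e-04,  2.82682778e+00]), 'contact_force': array([-0.16493849,  1.2239813 ,  0.92497968]), 'torque': array([-0.00129785, -0.00265379, -0.00760431]), 'grip_force': 0.0, 'opening': 0.09190423401810066}
```

View pics/top0.png

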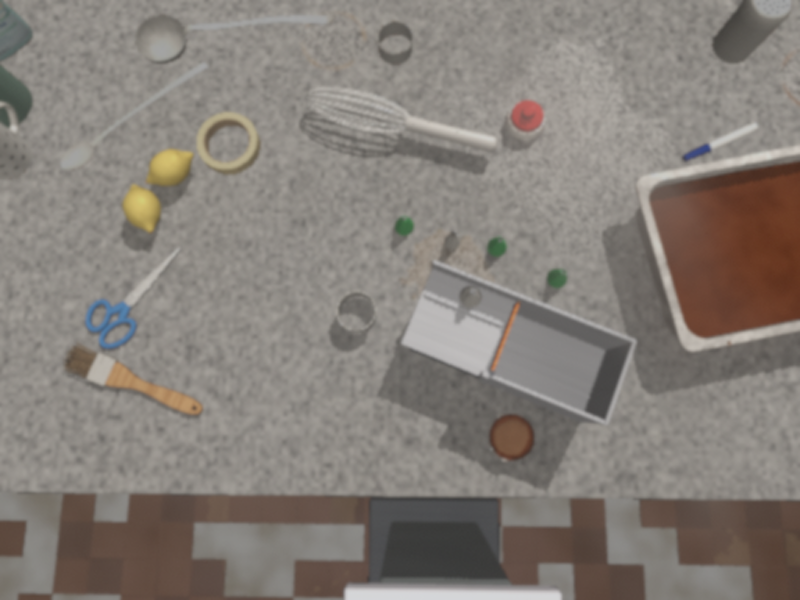

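View pics/side0.png

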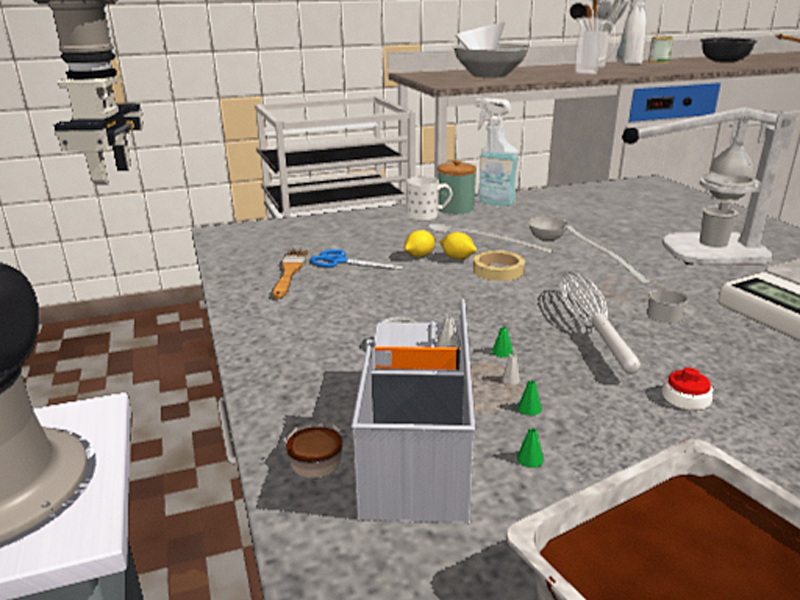

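The top view shows the bin with its doorway (orange flap at about (506,338)) and the nozzle at (470,297). The spare nozzle is at (452,240), the ring at (356,313) and the cup at (512,437). The side view shows the flap at (415,357) and the nozzle at (448,330). I'll enlarge both.

```bash
python3 - <<'E'
import cv2
a=cv2.imread("raw_top0.png")[160:280,250:410]; cv2.imwrite("pics/topc.png",cv2.resize(a,None,fx=5,fy=5,interpolation=cv2.INTER_CUBIC))
a=cv2.imread("raw_side0.png")[185:340,215:345]; cv2.imwrite("pics/sidec.png",cv2.resize(a,None,fx=3.8,fy=3.8,interpolation=cv2.INTER_CUBIC))
E
```

```text
(no output)
```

View pics/topc.png

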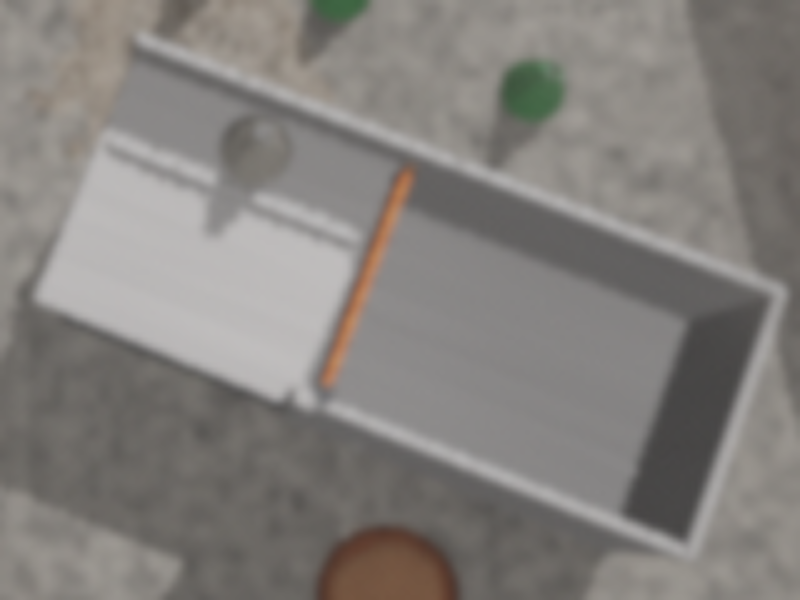

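View pics/sidec.png

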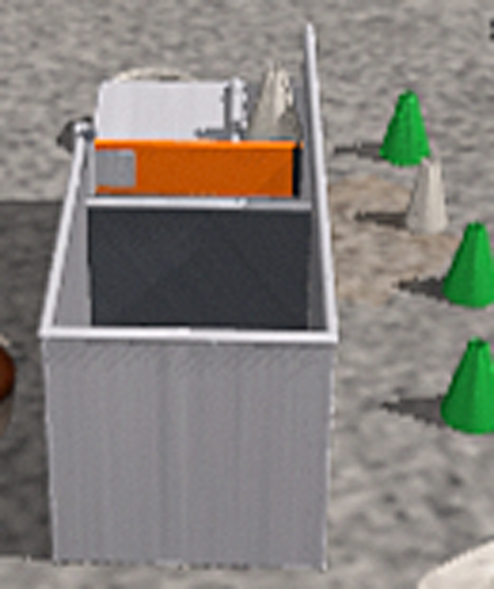

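```bash
cat > h.py <<'E'
import numpy as np
from cell import *
def proj(n,P,k=0):
    m=camera_model(n); P=np.atleast_2d(P); c=P@m["world_to_cam"][:3,:3].T+m["world_to_cam"][:3,3]
    f=192/np.tan(np.radians(m["vfov"])/2); u=c[:,0]/-c[:,2]; v=-c[:,1]/-c[:,2]; s=1+k*(u*u+v*v)
    return np.c_[m["cx"]+f*u*s,m["cy"]+f*v*s]
def b2w(p,B):
    B=np.asarray(B); c,s=np.cos(B[2]),np.sin(B[2]); return np.atleast_2d(p)/1000@np.array([[c,s,0],[-s,c,0],[0,0,1]])+[B[0],B[1],0]
E
python3 - <<'E'
from h import *
from scipy.optimize import least_squares as ls
T=np.array([[166,61,128,785,290],[166,-61,128,692,557],[-132,61,128,140,35],[-132,-62,90,36,300],[0,-56,124,327,385],[0,52,124,407,170]],float)
S=np.array([[166,61,128,335,338],[166,-61,128,42,338],[166,61,0,325,570],[166,-61,0,55,558],[-132,61,128,310,25],[0,52,124,297,143]],float)
t=T[:,3:]/5+[250,160]-.4; s=S[:,3:]/3.8+[215,185]-.4
f=lambda x:np.r_[(proj("top",b2w(T[:,:3],x),x[3])-t).ravel(),(proj("side",b2w(S[:,:3],x),x[4])-s).ravel()]
r=ls(f,[.42,-.1,-2,0,0],loss='soft_l1'); x=r.x; print(x, np.round(f(x).reshape(-1,2),1).tolist())
x0=ls(lambda q:f(np.r_[q,0,0]),x[:3],loss='soft_l1').x; print(x0,np.round(f(np.r_[x0,0,0]).reshape(-1,2),1).tolist())
# nozzle foot
nt=np.array([256,151])/5+[250,160]-.4
g=ls(lambda q:proj("top",b2w([q[0],q[1],90],x),x[3])[0]-nt,[-80,39]).x; print("nozzle",g)
# tip in side
ns=np.array([276,62])/3.8+[215,185]-.4
print("side tip pred",proj("side",b2w([[g[0],39.5,134],[g[0]-10,39.5,134]],x),x[4]),ns, "top tip pred",(proj("top",b2w([[g[0],39.5,134]],x),x[3])-[250,160])*5)
E
```

```text
[ 0.51103338 -0.07198228 -1.95465002 -0.03929844 -0.10496337] [[-0.2, -0.3], [0.0, 0.1], [-0.1, -0.0], [-0.2, 0.3], [-0.5, 2.3], [1.1, -0.8], [0.4, -0.1], [-0.3, -1.5], [-0.2, -0.6], [-0.3, 0.8], [0.0, 0.2], [1.2, 0.7]]
[ 0.51145659 -0.07069678 -1.95487964] [[0.2, -0.3], [0.3, 0.4], [-0.7, -0.2], [-0.7, 0.1], [-1.0, 2.2], [0.6, -1.0], [0.5, -0.3], [-0.4, -1.8], [0.2, 0.4], [-0.6, 1.7], [0.0, -0.1], [1.2, 0.4]]
nozzle [-64.95657854  39.73832919]
side tip pred [[286.93873092 202.72337117]
 [286.85216958 200.51572911]] [287.23157895 200.91578947] top tip pred [[263.49112777 130.80681279]]
```

Fit: bin origin at world (0.511, -0.0715), yaw -1.955, and the nozzle at bin x of about -67, y of about 39.5. The plan is to keep the gripper fully open and yawed so one finger leads through the flap by 93 mm. The other finger follows in the channel, and the whole push is a straight move along bin +x.

step_arm(
  commands=[
    [1,4,-4,0,0,0,-0.08],
    [1,8,-8,0,0,0,-0.16],
    [1,11,-12,0,0,0,-0.24],
    [1,14,-15,0,0,0,-0.3],
    [1,14,-15,0,0,0,-0.3],
  ],
)

```text
time: 0.52
tool_pos: [0.3033, 0.3474, 0.2265]
tool_rot: [-3.141, 0.0, 2.524]
contact_force: [0.8, 0.2, 0.4]
opening: 0.092
grip_force: 0.0
```

step_arm(
  commands=[
    [1,2.5,-3,0,0,0,-0.09],
    [1,5,-6.5,0,0,0,-0.18],
    [1,8,-10,0,0,0,-0.27],
    [1,10,-13.5,0,0,0,-0.346],
    [1,12,-17,0,0,0,-0.346],
  ],
)

```text
time: 0.93
tool_pos: [0.4218, 0.18, 0.2265]
tool_rot: [-3.142, -0.0, 2.177]
contact_force: [1.2, 0.2, -0.7]
opening: 0.0918
grip_force: 0.0
```

step_arm(
  commands=[
    [1,2.5,-4,0,0,0,0],
    [1,5,-8,0,0,0,0],
    [1,8,-12,0,0,0,0],
    [1,10,-16,0,0,0,0],
    [1,11.8,-19.4,0,0,0,0],
  ],
)

```text
time: 1.35
tool_pos: [0.5306, 0.0025, 0.2264]
tool_rot: [-3.141, -0.0, 2.181]
contact_force: [1.3, -0.1, -0.3]
opening: 0.0918
grip_force: 0.0
```

step_arm(
  commands=[
    [1,0,0,-2,0,0,0],
    [1,0,0,-4,0,0,0],
    [1,0,0,-4,0,0,0],
    [1,0,0,-4,0,0,0],
  ],
)

```text
time: 1.68
tool_pos: [0.5292, 0.0045, 0.1859]
tool_rot: [-3.139, -0.002, 2.181]
contact_force: [1.2, -1.2, 0.6]
opening: 0.0917
grip_force: 0.0
```

step_arm(
  commands=[
    [1,1.15,-1.95,0,0,0,0],
    [1,1.15,-1.95,0,0,0,0],
    [1,1.15,-1.95,0,0,0,0],
  ],
)

```text
time: 1.93
tool_pos: [0.5423, -0.015, 0.188]
tool_rot: [3.14, 0.001, 2.181]
contact_force: [-1.3, 0.2, -0.2]
opening: 0.0919
grip_force: 0.0
```

```bash
cat > look.py <<'E'
from h import *
import cv2,sys
B=[.5111,-.0718,-1.9547]
a=read_camera("top")[140:290,250:410,::-1]; b=read_camera("side")[150:300,190:350,::-1]
im=cv2.resize(np.hstack([a,b]),None,fx=2.5,fy=2.5,interpolation=cv2.INTER_CUBIC)
cv2.imwrite(f"pics/{sys.argv[1]}.png",im)
s=observe(); p=s["tool_pos"]; y=s["tool_rot"][2]; d=np.array([np.cos(y-np.pi/2),np.sin(y-np.pi/2)])*.0555
c,q=np.cos(B[2]),np.sin(B[2]); R=np.array([[c,q],[-q,c]])
for e in (1,-1,0): print(np.round(R@(p[:2]+e*d-B[:2])*1000,1))
print(p,y,s["time"],s["contact_force"])
E
python3 look.py l1
```

```text
[-111.2   37. ]
[-18.1 -23.5]
[-64.6   6.7]
[ 0.54156171 -0.01438181  0.18762534] 2.1813804519887308 2.0333 [-0.29606356 -0.30994995 -0.29595015]
```

View pics/l1.png

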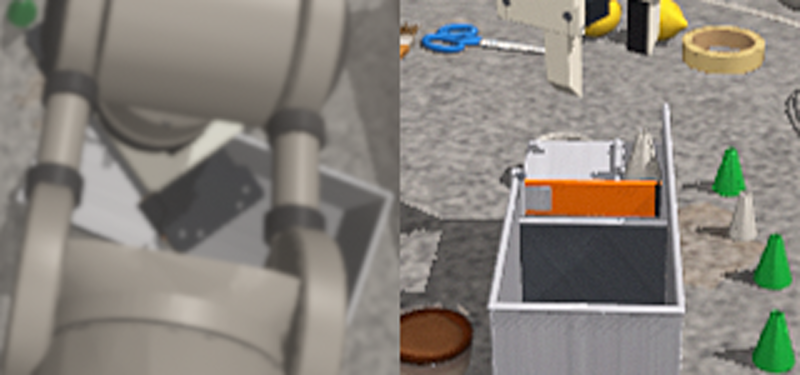

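The tool is above the bin, with the flap finger tip at (575,95) in the side half; the bin and nozzle are undisturbed. I'll back off 5 mm for flap clearance and lower.

step_arm(
  commands=[
    [1,0.2,0.45,-1,0,0,0],
    [1,0.2,0.45,-3,0,0,0],
    [1,0.2,0.45,-5,0,0,0],
    [1,0.2,0.45,-6.5,0,0,0],
    [1,0.2,0.45,-6.5,0,0,0],
  ],
)

```text
time: 2.45
tool_pos: [0.5412, -0.0093, 0.1184]
tool_rot: [-3.137, -0.005, 2.182]
contact_force: [-0.3, 1.0, -0.7]
opening: 0.0916
grip_force: 0.0
```

step_arm(
  commands=[
    [1,0,0,-1,0,0,0],
    [1,0,0,-2,0,0,0],
    [1,0,0,-2.4,0,0,0],
    [1,0,0,-2.4,0,0,0],
  ],
)

```text
time: 2.78
tool_pos: [0.543, -0.0103, 0.0969]
tool_rot: [-3.141, -0.001, 2.181]
contact_force: [-0.2, -0.0, 0.0]
opening: 0.0923
grip_force: 0.0
```

```bash
python3 look.py l2
```

```text
[-115.5   37.6]
[-22.5 -23. ]
[-69.    7.3]
[ 0.54370729 -0.01052352  0.09796669] 2.180742118980049 2.8833 [-2.83802196e-01  7.73514474e-01  1.19517864e-04]
```

View pics/l2.png

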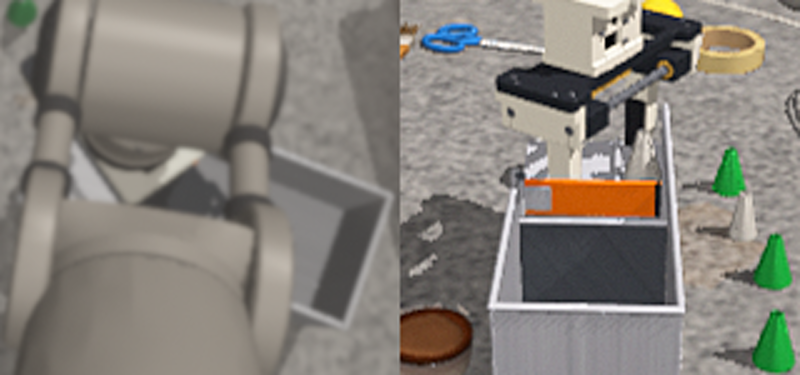

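The fingers are in: the flap finger stands before the flap at (567,160), the other behind the nozzle at (640,120). The force is near zero, so I start pushing along bin +x.

step_arm(
  commands=[
    [1,-0.3,-0.74,0,0,0,0],
    [1,-0.6,-1.48,0,0,0,0],
    [1,-0.9,-2.22,0,0,0,0],
    [1,-1.2,-2.97,0,0,0,0],
    [1,-1.5,-3.71,0,0,0,0],
  ],
)

```text
time: 3.3
tool_pos: [0.529, -0.0481, 0.0982]
tool_rot: [3.139, 0.001, 2.18]
contact_force: [4.5, 5.1, 0.8]
opening: 0.0921
grip_force: 2.8
```

```bash
python3 look.py l3
```

```text
[-74.3  38.5]
[ 18.6 -22.2]
[-27.8   8.2]
[ 0.5290875  -0.04904696  0.09833001] 2.179120473932977 3.4 [4.12896679 1.69914267 0.64256997]
```

View pics/l3.png

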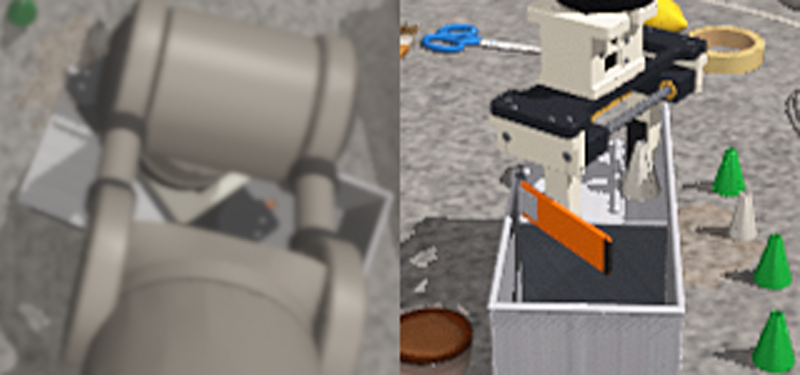

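The flap is well open (tip at (607,270)) and the nozzle is upright at (640,170), still short of the doorway. I keep pushing.

step_arm(
  commands=[
    [1,-0.35,-0.72,0,0,0,0],
    [1,-0.7,-1.44,0,0,0,0],
    [1,-1.02,-2.17,0,0,0,0],
    [1,-1.32,-2.91,0,0,0,0],
    [1,-1.62,-3.65,0,0,0,0],
  ],
)

```text
time: 3.82
tool_pos: [0.5125, -0.085, 0.098]
tool_rot: [3.141, 0.001, 2.181]
contact_force: [3.4, 2.1, 0.0]
opening: 0.0916
grip_force: 1.5
```

```bash
python3 look.py l4
```

```text
[-34.   36.4]
[ 59.  -24.2]
[12.5  6.1]
[ 0.51209457 -0.08571271  0.09790349] 2.1800494906103474 3.9167 [ 2.57983724 -1.59840564  1.30563526]
```

View pics/l4.png

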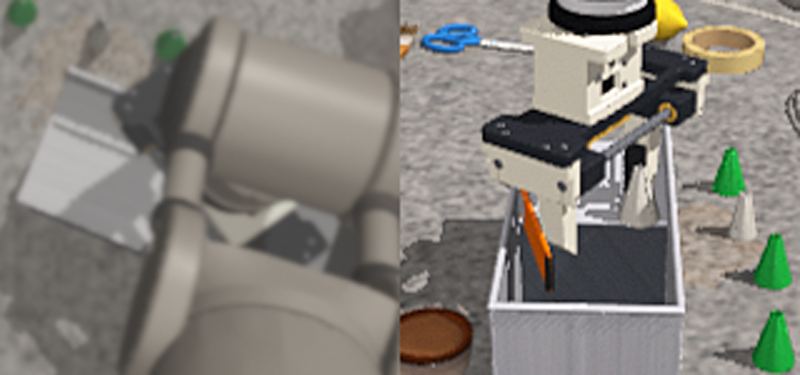

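The nozzle's foot is now at the deck edge at (640,222) and the flap is about 75° open, clear of it. I push 24 mm further.

step_arm(
  commands=[
    [1,-0.22,-0.56,0,0,0,0],
    [1,-0.45,-1.11,0,0,0,0],
    [1,-0.67,-1.67,0,0,0,0],
    [1,-0.9,-2.23,0,0,0,0],
    [1,-0.9,-2.23,0,0,0,0],
  ],
)

```text
time: 4.33
tool_pos: [0.5027, -0.1075, 0.0976]
tool_rot: [-3.141, -0.0, 2.18]
contact_force: [2.3, -2.0, -0.9]
opening: 0.0916
grip_force: 1.1
```

```bash
python3 look.py l5
```

```text
[-10.8  36.1]
[ 82.2 -24.4]
[35.7  5.8]
[ 0.50315447 -0.10706065  0.09774044] 2.1805598769191956 4.4333 [ 1.59147803 -2.15906724 -0.22153079]
```

View pics/l5.png

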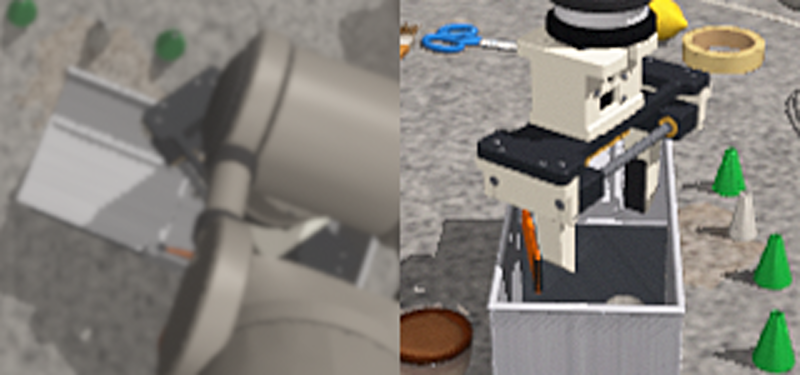

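The nozzle has dropped and lies in the tub at (625,300). I back out along the same line so the flap follows the finger shut, then lift.

step_arm(
  commands=[
    [1,0.4,0.97,0,0,0,0],
    [1,0.8,1.94,0,0,0,0],
    [1,1.2,2.91,0,0,0,0],
    [1,1.6,3.88,0,0,0,0],
    [1,2.0,4.85,0,0,0,0],
  ],
)

```text
time: 4.85
tool_pos: [0.5243, -0.0566, 0.0979]
tool_rot: [3.141, 0.001, 2.182]
contact_force: [4.5, -1.4, -0.4]
opening: 0.0918
grip_force: 2.0
```

step_arm(
  commands=[
    [1,0.4,0.97,0,0,0,0],
    [1,0.8,1.94,0,0,0,0],
    [1,1.2,2.91,0,0,0,0],
    [1,1.6,3.88,0,0,0,0],
    [1,2.1,5.2,0,0,0,0],
  ],
)

```text
time: 5.27
tool_pos: [0.5434, -0.0049, 0.0973]
tool_rot: [-3.14, -0.002, 2.18]
contact_force: [0.5, 0.2, -0.4]
opening: 0.0921
grip_force: 0.0
```

step_arm(
  commands=[
    [1,0,0,1,0,0,0],
    [1,0,0,4,0,0,0],
    [1,0,0,7,0,0,0],
    [1,0,0,10,0,0,0],
    [1,0,0,12,0,0,0],
  ],
)

```text
time: 5.68
tool_pos: [0.5441, -0.0059, 0.2208]
tool_rot: [3.141, 0.001, 2.181]
contact_force: [2.1, 0.4, 0.9]
opening: 0.0919
grip_force: 0.0
```

step_arm(
  commands=[
    [1,-2,4,0,0,0,0],
    [1,-4,8,0,0,0,0],
    [1,-6,11,0,0,0,0],
    [1,-8,14,0,0,0,0],
    [1,-10,17,0,0,0,0],
  ],
)

```text
time: 6.1
tool_pos: [0.4421, 0.1652, 0.2179]
tool_rot: [-3.14, -0.001, 2.18]
contact_force: [1.4, 1.9, 1.0]
opening: 0.0916
grip_force: 0.0
```

step_arm(
  commands=[
    [1,-2,3,0,0,0,0],
    [1,-4,6,0,0,0,0],
    [1,-6,9,0,0,0,0],
    [1,-8,12,0,0,0,0],
    [1,-8,12,0,0,0,0],
  ],
)

```text
time: 6.52
tool_pos: [0.3601, 0.2875, 0.218]
tool_rot: [-3.14, -0.002, 2.186]
contact_force: [-0.6, -0.9, -0.3]
opening: 0.0919
grip_force: 0.0
```

```bash
python3 look.py l6
```

```text
[-321.5 -240.7]
[-228.3 -300.9]
[-274.9 -270.8]
[0.36300294 0.28452741 0.21791868] 2.1839503593915186 6.6167 [-0.09712246 -0.74306623 -0.29101382]
```

View pics/l6.png

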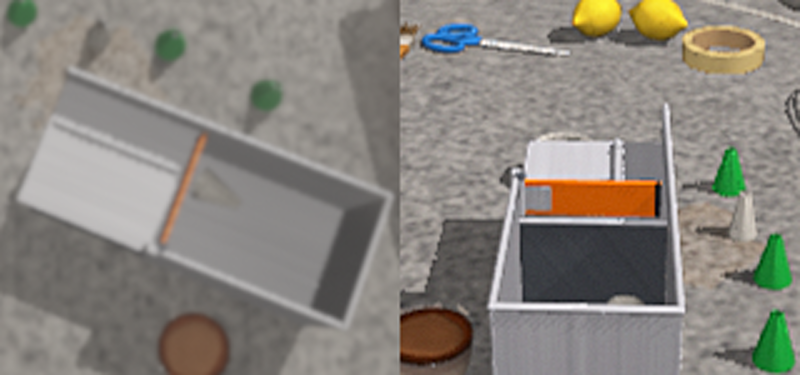

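The flap is shut (185,190), the nozzle lies on the tub floor (212,185), and the cup, ring and spare nozzle have not moved. I hand in.

```bash
python3 -c "
from cell import *
print(hand_in())"
```

```text
the job is handed in; nothing more can be done
None
```

The nozzle went through the finger-held flap and now lies on the tub floor, the flap is fully closed, and the cup, ring cutter and spare nozzle look undisturbed in the camera views; the job is handed in.

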